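# Put the lids back on the washed canisters

### The job

The four stoneware canisters are washed and dry: put each lid back on the canister of its own colour, sitting level on the rim all round, so they can go back on the shelf. Set the lids down gently, don't drop them, and leave the canisters standing where they are. Don't disturb the mug.

Things in the scene. Friction and masses are not known exactly. Their poses are not given: they have to be found in the camera images.
- lid_blue_knob (a point): Loose blue lid (largest), lying knob up. Plate 136 mm across, 6 mm thick; on it an upright pale wooden knob, 28 mm diameter, 30 mm tall; under it an off-white plug 8 mm deep, 99 mm diameter, its foot chamfered. The point is the knob's middle, on the lid's axis: 15 mm above the plate's top, 21 mm above its underside, 29 mm above the plug's foot. z is up.
- can_blue_mouth (a point): Loose empty blue stoneware canister (largest) with pale rim, upright: 124 mm outside diameter, 92 mm tall, mouth 116 mm inside. The point is the mouth's centre, level with the rim; z is up. The blue lid's plug goes in (at least 7 mm clearance all round) and its plate rests on the rim, the knob's middle then 21 mm above this point.
- lid_green_knob (a point): Loose green lid (second largest), lying knob up. Plate 120 mm across, 6 mm thick; on it an upright pale wooden knob, 28 mm diameter, 30 mm tall; under it an off-white plug 8 mm deep, 83 mm diameter, its foot chamfered. The point is the knob's middle, on the lid's axis: 15 mm above the plate's top, 21 mm above its underside, 29 mm above the plug's foot. z is up.
- can_green_mouth (a point): Loose empty green stoneware canister (second largest) with pale rim, upright: 108 mm outside diameter, 86 mm tall, mouth 100 mm inside. The point is the mouth's centre, level with the rim; z is up. The green lid's plug goes in (at least 7 mm clearance all round) and its plate rests on the rim, the knob's middle then 21 mm above this point.
- lid_yellow_knob (a point): Loose yellow lid (second smallest), lying knob up. Plate 104 mm across, 6 mm thick; on it an upright pale wooden knob, 28 mm diameter, 30 mm tall; under it an off-white plug 8 mm deep, 67 mm diameter, its foot chamfered. The point is the knob's middle, on the lid's axis: 15 mm above the plate's top, 21 mm above its underside, 29 mm above the plug's foot. z is up.
- can_yellow_mouth (a point): Loose empty yellow stoneware canister (second smallest) with pale rim, upright: 92 mm outside diameter, 80 mm tall, mouth 84 mm inside. The point is the mouth's centre, level with the rim; z is up. The yellow lid's plug goes in (at least 7 mm clearance all round) and its plate rests on the rim, the knob's middle then 21 mm above this point.
- lid_red_knob (a point): Loose red lid (smallest), lying knob up. Plate 90 mm across, 6 mm thick; on it an upright pale wooden knob, 28 mm diameter, 30 mm tall; under it an off-white plug 8 mm deep, 53 mm diameter, its foot chamfered. The point is the knob's middle, on the lid's axis: 15 mm above the plate's top, 21 mm above its underside, 29 mm above the plug's foot. z is up.
- can_red_mouth (a point): Loose empty red stoneware canister (smallest) with pale rim, upright: 78 mm outside diameter, 74 mm tall, mouth 70 mm inside. The point is the mouth's centre, level with the rim; z is up. The red lid's plug goes in (at least 7 mm clearance all round) and its plate rests on the rim, the knob's middle then 21 mm above this point.
- mug_mid (a point): Loose white mug, 72 mm in diameter and 82 mm tall, with a handle at its side, standing among the canisters; it is not part of the job. The point is its centre, half-way up.

How it is judged:
At the end, for the whole second after the job is handed in: Each lid rests on the canister of its own colour, seated: its axis within 10 mm of the mouth's centre, its plate on the rim within 3 mm, level with the rim within 0.06 rad; all canisters upright within 0.06 rad and the lids released and at rest (horizontal distance between lid_blue_knob and can_blue_mouth below 0.01 m and z of lid_blue_knob in the frame of can_blue_mouth between 0.018 and 0.0235 m and angle between the z axis of lid_blue_knob and the z axis of can_blue_mouth, either way round below 0.06 rad and angle between each of can_blue_mouth, can_green_mouth, can_yellow_mouth, can_red_mouth's own z axis and vertical below 0.06 rad and linear speed of each of lid_blue, lid_green, lid_yellow, lid_red below 0.02 m/s and horizontal distance between lid_green_knob and can_green_mouth below 0.01 m and z of lid_green_knob in the frame of can_green_mouth between 0.018 and 0.0235 m and angle between the z axis of lid_green_knob and the z axis of can_green_mouth, either way round below 0.06 rad and horizontal distance between lid_yellow_knob and can_yellow_mouth below 0.01 m and z of lid_yellow_knob in the frame of can_yellow_mouth between 0.018 and 0.0235 m and angle between the z axis of lid_yellow_knob and the z axis of can_yellow_mouth, either way round below 0.06 rad and horizontal distance between lid_red_knob and can_red_mouth below 0.01 m and z of lid_red_knob in the frame of can_red_mouth between 0.018 and 0.0235 m and angle between the z axis of lid_red_knob and the z axis of can_red_mouth, either way round below 0.06 rad); the robot touches nothing.
It fails at once if a lid is dropped or thrown (falls free at over 0.6 m/s, a drop of about 18 mm) ((linear speed of lid_blue above 0.6 m/s and contact force between lid_blue and anything else below 0.05 N) or (linear speed of lid_green above 0.6 m/s and contact force between lid_green and anything else below 0.05 N) or (linear speed of lid_yellow above 0.6 m/s and contact force between lid_yellow and anything else below 0.05 N) or (linear speed of lid_red above 0.6 m/s and contact force between lid_red and anything else below 0.05 N)).
It fails at once if a canister is shoved more than 40 mm from where it stood, or knocked over (distance of any of can_blue_mouth, can_green_mouth, can_yellow_mouth, can_red_mouth from where it was at the start of the episode above 0.04 m).
It fails at once if the mug is disturbed (moved more than 25 mm) (distance of mug_mid from where it was at the start of the episode above 0.025 m).
It also fails if it takes over 109 s, if anything falls off the work surface, if the arm or the gripper's body presses on something with over 40 N, if the wrist force passes 120 N, or if a joint passes its speed limit or range.

### The arm

A 7-joint arm with a two-finger parallel gripper is mounted at the origin on the work surface. World frame = base frame: x ahead of the robot, y to its left, z up, the work surface at z = 0. Lengths are in m, angles in rad, forces in N, time in s.
With the tool pointing down it reaches from about 0.4 to 0.9 m from the base axis. Payload 5.5 kg.
Tool frame: the origin (TCP) lies midway between the tips of the shut fingers; the grasp point (between the pads) lies 19 mm behind it (robot.hold_point_z is the distance from the TCP to the grasp point, in m); z points along the fingers, y is the direction in which the jaws open and shut (so a half turn about z gives the same grasp; the last joint's range is limited). The gripper opens to 92 mm and grips with 3 to 60 N. Pads are 19 mm wide; open, the fingers measure 130 mm over their backs; the gripper's body (75 mm by 190 mm) begins 47 mm behind the grasp point.
Start: joints at [-1.075, 0.501, -0.427, 1.55, 0.221, 1.138, -0.21], TCP at [0.15, 0.632, 0.227] pointing down, gripper open.
Joint ranges: [-2.88, 2.88], [-0.31, 2.03], [-1.54, 1.56], [0.2, 2.42], [-1.41, 4.55], [0.19, 2.02], [-2.57, 2.57]. Speed limits (rad/s): [2.57, 2.57, 3.14, 3.14, 3.14, 3.14, 3.14].

### API

Orientations are given as a unit quaternion [x, y, z, w].
In Python, from cell import robot, eyes gives the robot as it stands.
- The arm moves only by the tool arm_command, never from a script. Its argument "rows" is a list of rows, each an object of numbers: "tx", "ty", "tz": the shift along the world's x, y, z scaled (see below); "ax", "ay", "az": the turn, a rotation vector about the world's x, y, z scaled (see below); "fingers": the opening, from 0 (shut) to 1 (fully open). In form: [{"tx": .., "ty": .., "tz": .., "ax": .., "ay": .., "az": .., "fingers": ..}, ...]. A call has 1 to 12 rows; each row is the pose to reach, as a shift and turn from the pose measured when the call began; what a row does not reach only later rows make up. The controller multiplies each number of a shift by 30 cm and each number of a turn by 90 degrees. A row lasts 1/8 s, in which the tool goes at most 62.5 mm and 10.7 degrees, less where a joint would pass 70% of its speed; a pose out of reach is approached as far as the arm can. A call with a number of a shift or a turn outside -1 to 1 is refused whole. A call with a gripper value outside its range is refused whole. The fingers move at their own pace and stop on an object; "newtons" is the grip in N (left out, the last holds). Time passes only in rows, so rows that repeat a pose let the fingers close. It gives the time, the measured TCP pose, the force and the opening at its end, in the units of the state.
- robot.sense(): the state, without advancing time (a new reading comes with each control period).
- eyes.capture(name): name is "scene" or "top" or "wrist"; returns the picture (420x560x3 uint8, blue, green, red); there is no depth.
- eyes.calibration(name): a dict with "fovy" (degrees; the focal length in pixels is half the picture's height over the tangent of half this angle, whatever the lens; pixels are square), "cx", "cy" (the principal point, pixels), "T" (4x4, takes a point from camera to world coordinates). Camera axes: x right, y up, looking along -z (the intrinsics and any distortion apply to the point x, -y, -z); pixel columns grow to the right and rows downward; lengths in m; the calibration is good to about 2 mm. The wrist camera is an equidistant fisheye: a pixel r from the principal point sees the ray r / f radians off the axis. A picture is of the moment at which its call begins: read the wrist's pose just before it. calibration takes no time and is no camera call; for the wrist camera it gives the pose at the moment of the call.
- robot.hand_in(): hands the job in, once; it reports no verdict.
The state is a dict: "t": time; "joint_positions": joint angles; "joint_vel": joint speeds; "tau": joint torques, N m; "position": TCP position; "eef_rot": TCP orientation; "force": force on the tool from outside, world axes, zero at the start; "ft_torque": the same for the moment, N m; "grip_width": opening from 0.0 (shut) to 1.0 (fully open).
Only numpy, scipy, OpenCV 4.12 (cv2) and the standard library are available. Lean on these libraries where they do the work, as an engineer would, in place of code of your own. Each camera call takes 0.05 s, during which the arm holds its last target. There are 200 camera calls.

## Working session

There is one attempt and no reset: what is moved stays moved. The work goes in short steps, Python scripts to look and compute and a tool call to move; the robot and the scene stay as the last step left them, time stands still between calls to the robot, and variables do not carry over. Pictures are saved under pics/ and viewed, about 12 in all and at most 16, crops included, and the job is handed in when it is done.

Besides the shell and the picture viewer there is one more tool, called after "Call:" by a JSON object that holds its "api" and its "payload". arm_command: Moves the arm, as the interface text tells. Shifts and turns lie within -1 to 1; 1 stands for 30 cm of shift or 90 degrees of turn. Its arguments: {"type":"object","properties":{"rows":{"type":"array"},"newtons":{"type":"number"}},"required":["rows"]}

```bash
mkdir -p pics; ls
python3 - <<'E'
from cell import robot, eyes
import cv2, numpy as np
for n in("scene","top"):
    cv2.imwrite(f"pics/{n}0.png",eyes.capture(n)); c=eyes.calibration(n); print(n,c)
print(eyes.calibration("wrist"))
print(robot.sense(), robot.hold_point_z)
E
```

```text
pics
scene {'fovy': 55.4165465630377, 'cx': 279.93533193199465, 'cy': 204.78670200070638, 'T': array([[ 1.47891717e-01, -8.08765330e-01,  5.69233415e-01,
         1.05239210e+00],
       [ 9.89003488e-01,  1.20720857e-01, -8.54317019e-02,
        -8.92330748e-02],
       [ 3.75852587e-04,  5.75608474e-01,  8.17725347e-01,
         8.29637834e-01],
       [ 0.00000000e+00,  0.00000000e+00,  0.00000000e+00,
         1.00000000e+00]])}
top {'fovy': 47.53309512633807, 'cx': 276.05181141955586, 'cy': 213.13547494246612, 'T': array([[ 0.00260353,  0.98088294, -0.1945813 ,  0.2815097 ],
       [-0.99987677,  0.00556581,  0.0146787 ,  0.0103112 ],
       [ 0.01548108,  0.19451911,  0.98077656,  1.27045268],
       [ 0.        ,  0.        ,  0.        ,  1.        ]])}
{'fovy': 65.70646984690485, 'cx': 283.0077470888587, 'cy': 206.8180539159143, 'T': array([[ 0.23141188, -0.93937177, -0.25303998,  0.0819781 ],
       [ 0.97285475,  0.22305294,  0.06165237,  0.6481525 ],
       [-0.00147319, -0.26043823,  0.96548939,  0.38476179],
       [ 0.        ,  0.        ,  0.        ,  1.        ]])}
{'t': 0.1, 'joint_positions': array([-1.07477256,  0.50175835, -0.42678615,  1.55135963,  0.22077139,
        1.13830459, -0.21030676]), 'joint_vel': array([ 0.00097311, -0.0028999 , -0.00119926, -0.0026738 , -0.00057648,
        0.00204055,  0.0006975 ]), 'tau': array([-1.08962489e-02, -5.67871320e+01, -5.83819672e+00, -2.79913151e+01,
       -6.90075802e-02,  2.41379760e-02,  2.42464864e-05]), 'position': array([0.14986475, 0.63182455, 0.22577161]), 'eef_rot': array([ 1.16142308e-01,  9.93232182e-01, -8.81265055e-04, -1.40884753e-04]), 'force': array([-0.06942624, -0.48173512, -0.43590801]), 'ft_torque': array([ 0.04953075, -0.04124004, -0.01424246]), 'grip_width': 0.9972971834701445} 0.0188
```

View pics/scene0.png

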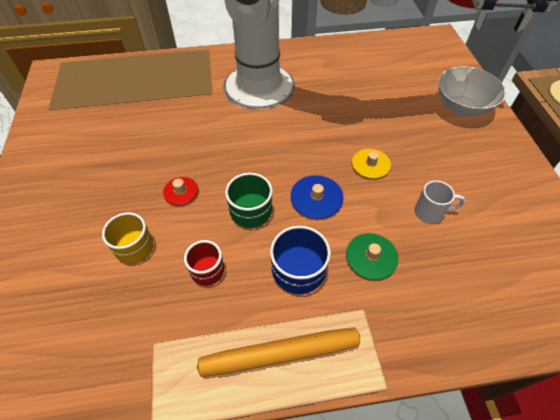

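View pics/top0.png

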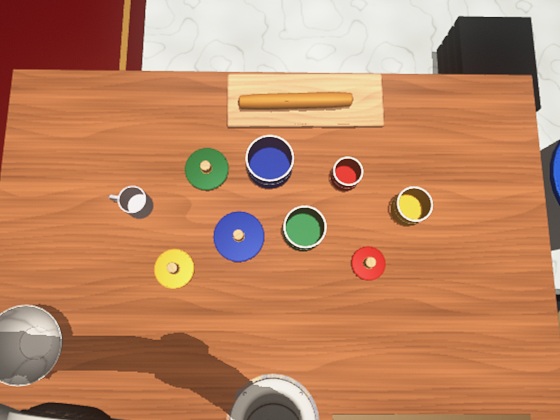

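The top view shows all the items: lids at blue (238,237), green (206,168), yellow (173,268) and red (369,263). Canisters are at blue (270,160), green (304,227), red (348,172) and yellow (412,205), and the mug is at (132,201). Next I'll fit plates and rims as circles on their known planes in both cameras.

```bash
cat > h.py <<'E'
import numpy as np, cv2
from scipy.optimize import least_squares
def ray(c,uv,fish=False):
    uv=np.atleast_2d(np.asarray(uv,float)); f=210/np.tan(np.radians(c["fovy"]/2))
    x=(uv[:,0]-c["cx"])/f; y=(uv[:,1]-c["cy"])/f
    if fish:
        r=np.hypot(x,y)+1e-12; k=np.sin(r)/r; d=np.c_[x*k,-y*k,-np.cos(r)]
    else: d=np.c_[x,-y,-np.ones_like(x)]
    return d@c["T"][:3,:3].T
def onplane(c,uv,z,fish=False):
    d=ray(c,uv,fish); o=c["T"][:3,3]; return o+d*((z-o[2])/d[:,2])[:,None]
def project(c,P,fish=False):
    P=np.atleast_2d(P); f=210/np.tan(np.radians(c["fovy"]/2))
    q=(P-c["T"][:3,3])@c["T"][:3,:3]; x,y,z=q[:,0],-q[:,1],-q[:,2]
    if fish:
        r=np.hypot(x,y)+1e-12; th=np.arctan2(r,z); return np.c_[c["cx"]+f*th*x/r,c["cy"]+f*th*y/r]
    return np.c_[c["cx"]+f*x/z,c["cy"]+f*y/z]
LID=dict(blue=.068,green=.060,yellow=.052,red=.045)
CAN=dict(blue=(.062,.092),green=(.054,.086),yellow=(.046,.080),red=(.039,.074))
HUE=dict(blue=(110,130),green=(50,85),yellow=(22,32),red=(0,6))
def circ(P,R=None):
    c0=P[:,:2].mean(0)
    s=least_squares(lambda p:np.hypot(*(P[:,:2]-p[:2]).T)-p[2],[*c0,R],loss="soft_l1",f_scale=.002)
    return s.x
def colour(img,name):
    h=cv2.cvtColor(img,cv2.COLOR_BGR2HSV); lo,hi=HUE[name]
    m=cv2.inRange(h,(lo,150,50),(hi,255,255))
    if name=="red": m|=cv2.inRange(h,(174,150,50),(180,255,255))
    return m
def fitlid(img,c,name,uv,win,fish=False,z=.014):
    m=colour(img,name); n,l,st,ce=cv2.connectedComponentsWithStats(m)
    k=[i for i in range(1,n) if np.hypot(*(ce[i]-uv))<win and st[i,4]>80]
    if not k: return None
    k=max(k,key=lambda i:st[i,4]); cs,_=cv2.findContours((l==k).astype(np.uint8),cv2.RETR_EXTERNAL,cv2.CHAIN_APPROX_NONE)
    p=max(cs,key=len)[:,0]
    return circ(onplane(c,p,z,fish),LID[name])
def fitrim(img,c,name,xy,fish=False):
    "brightest low-saturation ring: sample radially on rim plane, maximise whiteness"
    R,z=CAN[name]; h=cv2.cvtColor(img,cv2.COLOR_BGR2HSV).astype(np.float32)
    w=cv2.GaussianBlur(h[...,2]*(1-h[...,1]/255),(0,0),1.0)
    a=np.linspace(0,2*np.pi,180,endpoint=False)
    def cost(x,y):
        P=np.c_[x+(R-.002)*np.cos(a),y+(R-.002)*np.sin(a),np.full(180,z)]
        q=project(c,P,fish).astype(np.float32)
        return np.minimum(cv2.remap(w,q[:,:1],q[:,1:],cv2.INTER_LINEAR),180).mean()
    best=np.array(xy[:2]); 
    for st in(.005,.001):
        g=np.arange(-6,7)*st
        s=[(cost(best[0]+i,best[1]+j),best[0]+i,best[1]+j) for i in g for j in g]
        b=max(s); best=np.array(b[1:])
    return best,b[0]
E
cat > m0.py <<'E'
from h import *
from cell import eyes
L=dict(top=dict(blue=(238,237),green=(206,168),yellow=(173,268),red=(369,263)),scene=dict(blue=(317,197),green=(372,256),yellow=(371,163),red=(180,191)))
C=dict(top=dict(blue=(270,158),green=(304,227),red=(348,170),yellow=(414,203)),scene=dict(blue=(300,252),green=(249,192),red=(204,257),yellow=(127,230)))
for n in L:
    img=cv2.imread(f"pics/{n}0.png"); c=eyes.calibration(n)
    for k in LID: print(n,"lid",k,np.round(fitlid(img,c,k,L[n][k],20),4))
    for k in CAN:
        b,s=fitrim(img,c,k,onplane(c,C[n][k],CAN[k][1])[0]); print(n,"can",k,np.round(b,4),round(float(s),1))
c=eyes.calibration("top"); print("mug",onplane(c,(132,197),.082))
E
python3 m0.py
```

```text
top lid blue [0.4686 0.0912 0.0647]Traceback (most recent call last):
  File "m0.py", line 7, in <module>
    for k in LID: print(n,"lid",k,np.round(fitlid(img,c,k,L[n][k],20),4))
                                  ~~~~~~~~^^^^^^^^^^^^^^^^^^^^^^^^^^^^^^
    return _wrapfunc(a, 'round', decimals=decimals, out=out)
    return _wrapit(obj, method, *args, **kwds)
    result = getattr(arr, method)(*args, **kwds)
TypeError: unsupported operand type(s) for *: 'NoneType' and 'float'
```

```bash
sed -i 's/(50,85)/(45,95)/; s/(lo,150,50)/(lo,120,40)/' h.py; sed -i 's/    k=\[i for i/    uv=np.array(uv); k=[i for i/; s/if not k: return None/if not k: v=tuple(int(t) for t in uv); print("HSV",cv2.cvtColor(img,cv2.COLOR_BGR2HSV)[v[1]+10,v[0]-10]); return np.zeros(3)/' h.py; python3 m0.py
```

```text
top lid blue [0.4683 0.0913 0.0655]
top lid green [0.6564 0.1835 0.0558]
top lid yellow [0.3821 0.2588 0.0494]
top lid red [ 0.3984 -0.2514  0.0439]
top can blue [0.6621 0.0107] 176.7
top can green [ 0.4843 -0.08  ] 178.1
top can yellow [ 0.5452 -0.3637] 175.9
top can red [ 0.6338 -0.1952] 172.5
scene lid blue [0.4709 0.0917 0.0658]
scene lid green [0.6559 0.183  0.0579]
scene lid yellow [0.3837 0.2588 0.0493]
scene lid red [ 0.4018 -0.2499  0.0439]
scene can blue [0.661  0.0114] 178.8
scene can green [ 0.4831 -0.0783] 168.8
scene can yellow [ 0.5459 -0.3609] 170.8
scene can red [ 0.6333 -0.1922] 176.6
mug [[0.55709092 0.35941372 0.082     ]]
```

Both cameras agree to about 3 mm, and the fitted radii are close to the stated sizes. I'll go to the yellow lid first. The fingertips must stay above the plate, so the grasp height is TCP = plate top + 3 mm = 0.017.

Call:
{"api": "arm_command", "payload": {"rows": [{"tx":0.777,"ty":-1,"tz":-0.1,"ax":0,"ay":0,"az":0,"fingers":1},{"tx":0.777,"ty":-1,"tz":-0.1,"ax":0,"ay":0,"az":0,"fingers":1},{"tx":0.777,"ty":-1,"tz":-0.1,"ax":0,"ay":0,"az":0,"fingers":1},{"tx":0.777,"ty":-1,"tz":-0.1,"ax":0,"ay":0,"az":0,"fingers":1},{"tx":0.777,"ty":-1,"tz":-0.1,"ax":0,"ay":0,"az":0,"fingers":1},{"tx":0.777,"ty":-1,"tz":-0.1,"ax":0,"ay":0,"az":0,"fingers":1},{"tx":0.777,"ty":-1,"tz":-0.1,"ax":0,"ay":0,"az":0,"fingers":1},{"tx":0.777,"ty":-1,"tz":-0.1,"ax":0,"ay":0,"az":0,"fingers":1}], "newtons": 25}}

```text
t: 1.1
position: [0.383, 0.3315, 0.1956]
eef_rot: [0.117, 0.993, -0.001, -0.0]
force: [-0.6, 0.5, -0.1]
grip_width: 0.996
```

Call:
{"api": "arm_command", "payload": {"rows": [{"tx":0,"ty":-0.242,"tz":-0.3,"ax":0,"ay":0,"az":0,"fingers":1},{"tx":0,"ty":-0.242,"tz":-0.3,"ax":0,"ay":0,"az":0,"fingers":1},{"tx":0,"ty":-0.242,"tz":-0.3,"ax":0,"ay":0,"az":0,"fingers":1},{"tx":0,"ty":-0.242,"tz":-0.3,"ax":0,"ay":0,"az":0,"fingers":1},{"tx":0,"ty":-0.242,"tz":-0.3,"ax":0,"ay":0,"az":0,"fingers":1}]}}

```text
t: 1.72
position: [0.3834, 0.2616, 0.1068]
eef_rot: [0.116, 0.993, 0.0, 0.0]
force: [-0.2, -0.2, -0.5]
grip_width: 1.0
```

```bash
cat > look.py <<'E'
import sys
from h import *
from cell import robot,eyes
def wl(tag,lids={},cans={},show=True):
    s=robot.sense(); c=eyes.calibration("wrist"); img=eyes.capture("wrist")
    print(s["position"].round(4),s["force"].round(1),round(s["grip_width"],3),"q",s["joint_positions"].round(2))
    for k,xy in lids.items():
        uv=project(c,[*xy,.014],True)[0]; print("lid",k,uv.round(),fitlid(img,c,k,uv,60,True).round(4))
    for k,xy in cans.items():
        b,v=fitrim(img,c,k,xy,True); print("can",k,b.round(4),v)
    if show: cv2.imwrite(f"pics/{tag}.png",img)
E
python3 -c "
from look import *
wl('w1',dict(yellow=(.383,.259),blue=(.4697,.0915)),dict(green=(.484,-.079)))"
```

```text
[0.3834 0.2616 0.1068] [-0.2 -0.2 -0.5] 1.0 q [-0.41  0.33 -0.28  2.11  0.14  0.72  0.56]
HSV [ 14 108 201]
lid yellow [280. 209.] [0. 0. 0.]
lid blue [140. 326.] [0.4647 0.1477 0.0154]
can green [ 0.495 -0.043] 68.835945
```

View pics/w1.png

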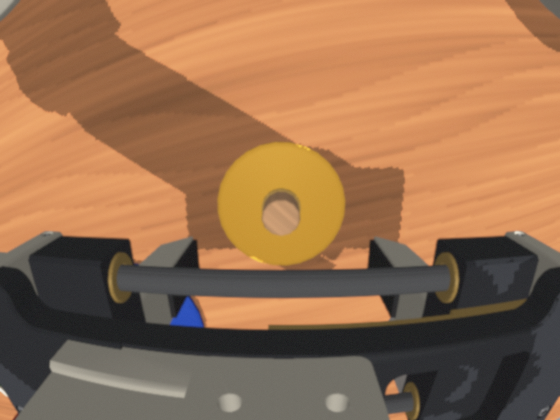

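The wrist view shows the yellow lid, plate centred at (281,203) and knob top at about (281,215), between the jaws and clear of everything.

```bash
python3 -c "
from h import *; from cell import eyes
c=eyes.calibration('wrist')
print(onplane(c,[(281,203)],.014,True),onplane(c,[(281,216)],.044,True),project(c,[.383,.259,.044],True))"
```

```text
[[0.37828013 0.26079289 0.014     ]] [[0.38007465 0.26052037 0.044     ]] [[279.88201645 220.2827333 ]]
```

Call:
{"api": "arm_command", "payload": {"rows": [{"tx":-0.006,"ty":-0.005,"tz":-0.15,"ax":0,"ay":0,"az":0,"fingers":1},{"tx":-0.006,"ty":-0.005,"tz":-0.23,"ax":0,"ay":0,"az":0,"fingers":1},{"tx":-0.006,"ty":-0.005,"tz":-0.28,"ax":0,"ay":0,"az":0,"fingers":1},{"tx":-0.006,"ty":-0.005,"tz":-0.295,"ax":0,"ay":0,"az":0,"fingers":1},{"tx":-0.006,"ty":-0.005,"tz":-0.295,"ax":0,"ay":0,"az":0,"fingers":1},{"tx":-0.006,"ty":-0.005,"tz":-0.295,"ax":0,"ay":0,"az":0,"fingers":1}]}}

```text
t: 2.52
position: [0.3824, 0.2602, 0.0191]
eef_rot: [0.116, 0.993, 0.001, 0.001]
force: [1.3, 0.0, -0.5]
grip_width: 0.999
```

Call:
{"api": "arm_command", "payload": {"rows": [{"tx":0,"ty":0,"tz":0,"ax":0,"ay":0,"az":0,"fingers":0.4},{"tx":0,"ty":0,"tz":0,"ax":0,"ay":0,"az":0,"fingers":0.3},{"tx":0,"ty":0,"tz":0,"ax":0,"ay":0,"az":0,"fingers":0},{"tx":0,"ty":0,"tz":0,"ax":0,"ay":0,"az":0,"fingers":0},{"tx":0,"ty":0,"tz":0,"ax":0,"ay":0,"az":0,"fingers":0},{"tx":0,"ty":0,"tz":0,"ax":0,"ay":0,"az":0,"fingers":0},{"tx":0,"ty":0,"tz":0,"ax":0,"ay":0,"az":0,"fingers":0},{"tx":0,"ty":0,"tz":0,"ax":0,"ay":0,"az":0,"fingers":0}], "newtons": 30}}

```text
t: 3.52
position: [0.3823, 0.2602, 0.019]
eef_rot: [0.116, 0.993, 0.001, 0.001]
force: [0.2, 0.5, -0.5]
grip_width: 0.295
```

Gripped: the opening of 0.295 is about 27 mm, which matches the 28 mm knob. Now I'll lift and travel.

Call:
{"api": "arm_command", "payload": {"rows": [{"tx":0,"ty":0,"tz":0.1,"ax":0,"ay":0,"az":0,"fingers":0},{"tx":0,"ty":0,"tz":0.25,"ax":0,"ay":0,"az":0,"fingers":0},{"tx":0,"ty":0,"tz":0.4,"ax":0,"ay":0,"az":0,"fingers":0},{"tx":0,"ty":-0.05,"tz":0.55,"ax":0,"ay":0,"az":0,"fingers":0},{"tx":0.03,"ty":-0.15,"tz":0.6,"ax":0,"ay":0,"az":0,"fingers":0},{"tx":0.07,"ty":-0.3,"tz":0.6,"ax":0,"ay":0,"az":0,"fingers":0},{"tx":0.12,"ty":-0.45,"tz":0.6,"ax":0,"ay":0,"az":0,"fingers":0},{"tx":0.17,"ty":-0.6,"tz":0.6,"ax":0,"ay":0,"az":0,"fingers":0},{"tx":0.2,"ty":-0.75,"tz":0.6,"ax":0,"ay":0,"az":0,"fingers":0},{"tx":0.24,"ty":-0.9,"tz":0.6,"ax":0,"ay":0,"az":0,"fingers":0},{"tx":0.27,"ty":-1,"tz":0.6,"ax":0,"ay":0,"az":0,"fingers":0},{"tx":0.27,"ty":-1,"tz":0.6,"ax":0,"ay":0,"az":0,"fingers":0}]}}

```text
t: 5.03
position: [0.4634, -0.0426, 0.1988]
eef_rot: [0.118, 0.993, 0.0, 0.001]
force: [-0.7, -0.3, -1.5]
grip_width: 0.298
```

Call:
{"api": "arm_command", "payload": {"rows": [{"tx":0.04,"ty":-0.15,"tz":0,"ax":0,"ay":0,"az":0,"fingers":0},{"tx":0.08,"ty":-0.3,"tz":0,"ax":0,"ay":0,"az":0,"fingers":0},{"tx":0.12,"ty":-0.45,"tz":0,"ax":0,"ay":0,"az":0,"fingers":0},{"tx":0.16,"ty":-0.6,"tz":0,"ax":0,"ay":0,"az":0,"fingers":0},{"tx":0.2,"ty":-0.75,"tz":0,"ax":0,"ay":0,"az":0,"fingers":0},{"tx":0.24,"ty":-0.9,"tz":0,"ax":0,"ay":0,"az":0,"fingers":0},{"tx":0.273,"ty":-1,"tz":0,"ax":0,"ay":0,"az":0,"fingers":0},{"tx":0.273,"ty":-1,"tz":0,"ax":0,"ay":0,"az":0,"fingers":0},{"tx":0.273,"ty":-1,"tz":0,"ax":0,"ay":0,"az":0,"fingers":0}]}}

```text
t: 6.15
position: [0.5454, -0.3404, 0.1981]
eef_rot: [0.117, 0.993, 0.001, 0.0]
force: [-0.8, 0.9, -0.4]
grip_width: 0.304
```

Run:
```python
from look import *
wl('w2',{},dict(yellow=(.5455,-.3623)))
s=robot.sense(); print(s['eef_rot'])
img=eyes.capture("top"); c=eyes.calibration("top"); p=s["position"]
print("lid top",fitlid(img,c,"yellow",project(c,[*p[:2],p[2]-.005])[0],25,False,p[2]-.005).round(4))
```

```text
[ 0.5454 -0.3404  0.1981] [-0.8  0.9 -0.4] 0.304 q [ 0.45  0.48  0.09  1.61 -0.05  1.05  1.89]
can yellow [ 0.5095 -0.3983] 92.94527
[1.17159625e-01 9.93112143e-01 1.26863086e-03 5.33427454e-04]
HSV [ 19 190 191]
lid top [0. 0. 0.]
```

View pics/w2.png

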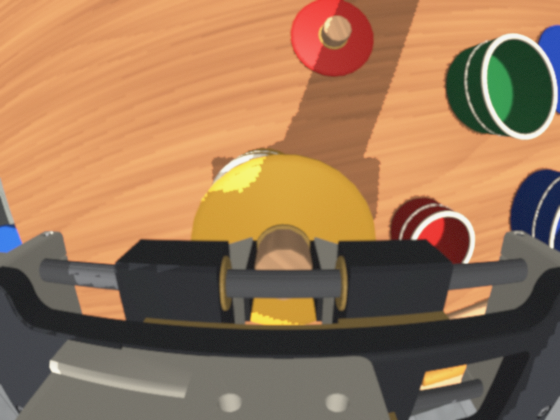

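The wrist view shows the lid held centred in the jaws with its plate level, and the yellow rim just showing behind it at (245,160). The can is mostly hidden, so I'll trust the two-camera fit, which leaves about 2 mm against 8.5 mm of clearance.

Call:
{"api": "arm_command", "payload": {"rows": [{"tx":0,"ty":-0.073,"tz":0,"ax":0,"ay":0,"az":0,"fingers":0},{"tx":0,"ty":-0.073,"tz":-0.1,"ax":0,"ay":0,"az":0,"fingers":0},{"tx":0,"ty":-0.073,"tz":-0.2,"ax":0,"ay":0,"az":0,"fingers":0},{"tx":0,"ty":-0.073,"tz":-0.27,"ax":0,"ay":0,"az":0,"fingers":0},{"tx":0,"ty":-0.073,"tz":-0.3,"ax":0,"ay":0,"az":0,"fingers":0},{"tx":0,"ty":-0.073,"tz":-0.3,"ax":0,"ay":0,"az":0,"fingers":0},{"tx":0,"ty":-0.073,"tz":-0.3,"ax":0,"ay":0,"az":0,"fingers":0}]}}

```text
t: 7.12
position: [0.5464, -0.3627, 0.1098]
eef_rot: [0.117, 0.993, 0.001, 0.002]
force: [0.7, 0.3, -1.2]
grip_width: 0.299
```

```bash
cat > two.py <<'E'
import sys; from h import *; from cell import eyes,robot
# crops around a world point from scene and top, side by side, enlarged
tag,x,y,z=sys.argv[1],*map(float,sys.argv[2:5]); o=[]
for n in("scene","top"):
    c=eyes.calibration(n); u,v=project(c,[x,y,z])[0]; M=np.float32([[4,0,190-4*u],[0,4,190-4*v]])
    o.append(cv2.warpAffine(eyes.capture(n),M,(380,380),flags=cv2.INTER_CUBIC))
cv2.imwrite(f"pics/{tag}.png",np.hstack(o)); print(robot.sense()["position"].round(4),robot.sense()["force"].round(2))
E
python3 two.py c1 .5455 -.3623 .09
```

```text
[ 0.5463 -0.3626  0.1098] [-0.28  0.05  0.09]
```

View pics/c1.png

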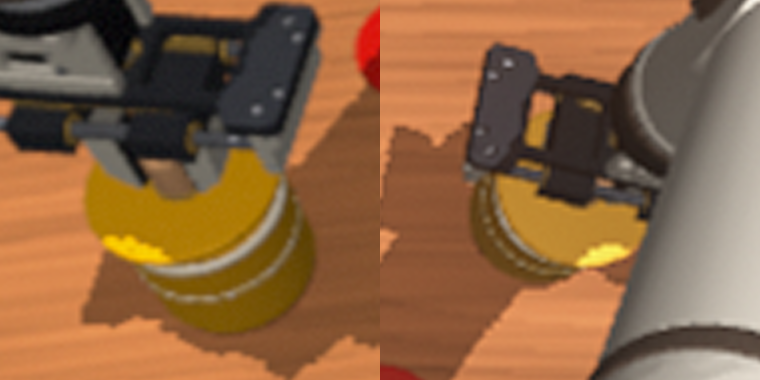

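The crops show the lid about 19 mm above the rim and roughly concentric, allowing for parallax. Lowering slowly.

Call:
{"api": "arm_command", "payload": {"rows": [{"tx":-0.002,"ty":0,"tz":-0.015,"ax":0,"ay":0,"az":0,"fingers":0},{"tx":-0.002,"ty":0,"tz":-0.03,"ax":0,"ay":0,"az":0,"fingers":0},{"tx":-0.002,"ty":0,"tz":-0.045,"ax":0,"ay":0,"az":0,"fingers":0},{"tx":-0.002,"ty":0,"tz":-0.055,"ax":0,"ay":0,"az":0,"fingers":0},{"tx":-0.002,"ty":0,"tz":-0.061,"ax":0,"ay":0,"az":0,"fingers":0},{"tx":-0.002,"ty":0,"tz":-0.061,"ax":0,"ay":0,"az":0,"fingers":0},{"tx":-0.002,"ty":0,"tz":-0.061,"ax":0,"ay":0,"az":0,"fingers":0}]}}

```text
t: 8.1
position: [0.5458, -0.3627, 0.0916]
eef_rot: [0.117, 0.993, 0.001, 0.002]
force: [-0.7, -1.0, -1.0]
grip_width: 0.299
```

Call:
{"api": "arm_command", "payload": {"rows": [{"tx":0,"ty":0,"tz":-0.003,"ax":0,"ay":0,"az":0,"fingers":0},{"tx":0,"ty":0,"tz":-0.005,"ax":0,"ay":0,"az":0,"fingers":0},{"tx":0,"ty":0,"tz":-0.005,"ax":0,"ay":0,"az":0,"fingers":0}]}}

```text
t: 8.48
position: [0.546, -0.3628, 0.0912]
eef_rot: [0.117, 0.993, 0.001, 0.002]
force: [-1.6, 0.6, 5.0]
grip_width: 0.295
```

Contact is at z = 0.0912, against 0.091 predicted. Releasing and backing straight up.

Call:
{"api": "arm_command", "payload": {"rows": [{"tx":0,"ty":0,"tz":0,"ax":0,"ay":0,"az":0,"fingers":0.4},{"tx":0,"ty":0,"tz":0,"ax":0,"ay":0,"az":0,"fingers":0.7},{"tx":0,"ty":0,"tz":0,"ax":0,"ay":0,"az":0,"fingers":0.9},{"tx":0,"ty":0,"tz":0,"ax":0,"ay":0,"az":0,"fingers":0.9},{"tx":0,"ty":0,"tz":0.1,"ax":0,"ay":0,"az":0,"fingers":1},{"tx":0,"ty":0,"tz":0.25,"ax":0,"ay":0,"az":0,"fingers":1},{"tx":0,"ty":0,"tz":0.35,"ax":0,"ay":0,"az":0,"fingers":1},{"tx":-0.1,"ty":0.1,"tz":0.35,"ax":0,"ay":0,"az":0,"fingers":1},{"tx":-0.25,"ty":0.2,"tz":0.35,"ax":0,"ay":0,"az":0,"fingers":1},{"tx":-0.4,"ty":0.3,"tz":0.35,"ax":0,"ay":0,"az":0,"fingers":1},{"tx":-0.487,"ty":0.374,"tz":0.35,"ax":0,"ay":0,"az":0,"fingers":1},{"tx":-0.487,"ty":0.374,"tz":0.35,"ax":0,"ay":0,"az":0,"fingers":1}]}}

```text
t: 9.98
position: [0.398, -0.249, 0.1962]
eef_rot: [0.117, 0.993, 0.001, 0.002]
force: [0.7, -0.4, -0.3]
grip_width: 1.002
```

```bash
python3 - <<'E'
from h import *; from cell import eyes,robot
s=robot.sense(); print(s["position"].round(4), s["joint_positions"].round(2))
for n in("top","scene"):
    c=eyes.calibration(n); img=eyes.capture(n); u=project(c,[.546,-.3625,.086])[0]
    print(n,fitlid(img,c,"yellow",u,12,False,.086).round(4))
c=eyes.calibration("wrist"); img=eyes.capture("wrist"); u=project(c,[.4,-.2505,.014],True)[0]
print("w",u,fitlid(img,c,"red",u,50,True).round(4))
cv2.imwrite("pics/w3.png",img)
E
python3 two.py c2 .546 -.3625 .086
```

```text
[ 0.398  -0.249   0.1962] [ 0.43  0.18  0.08  2.04 -0.02  0.92  1.86]
top [ 0.5516 -0.3565  0.0409]
scene [ 0.5482 -0.3613  0.0498]
w [283.12857897 185.05727539] [ 0.3979 -0.2509  0.0441]
[ 0.4009 -0.2513  0.1963] [-0.88  0.12  0.32]
```

View pics/c2.png

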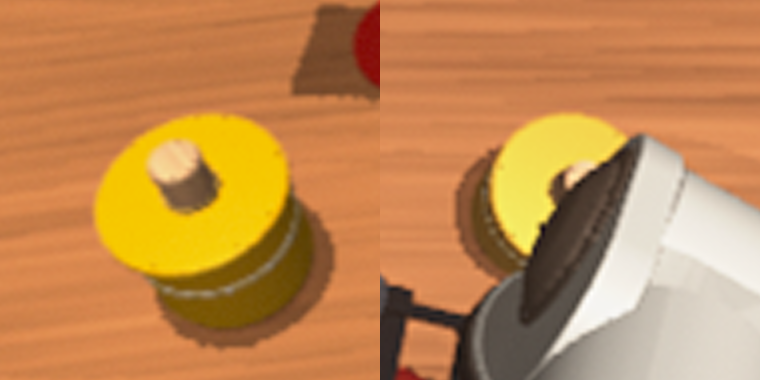

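The yellow lid is seated, with the rim hidden under the plate all round and a fit within 2–3 mm of the can. The red lid fits at (0.399,-0.251) in three views, and I'm right above it. Descending and gripping.

Call:
{"api": "arm_command", "payload": {"rows": [{"tx":-0.006,"ty":0,"tz":-0.15,"ax":0,"ay":0,"az":0,"fingers":1},{"tx":-0.006,"ty":0,"tz":-0.3,"ax":0,"ay":0,"az":0,"fingers":1},{"tx":-0.006,"ty":0,"tz":-0.45,"ax":0,"ay":0,"az":0,"fingers":1},{"tx":-0.006,"ty":0,"tz":-0.54,"ax":0,"ay":0,"az":0,"fingers":1},{"tx":-0.006,"ty":0,"tz":-0.575,"ax":0,"ay":0,"az":0,"fingers":1},{"tx":-0.006,"ty":0,"tz":-0.591,"ax":0,"ay":0,"az":0,"fingers":1},{"tx":-0.006,"ty":0,"tz":-0.591,"ax":0,"ay":0,"az":0,"fingers":1},{"tx":-0.006,"ty":0,"tz":-0.591,"ax":0,"ay":0,"az":0,"fingers":1}]}}

```text
t: 11.22
position: [0.4, -0.2518, 0.02]
eef_rot: [0.117, 0.993, -0.0, 0.003]
force: [0.6, -0.2, 0.2]
grip_width: 1.001
```

Call:
{"api": "arm_command", "payload": {"rows": [{"tx":0,"ty":0,"tz":0,"ax":0,"ay":0,"az":0,"fingers":0.4},{"tx":0,"ty":0,"tz":0,"ax":0,"ay":0,"az":0,"fingers":0.3},{"tx":0,"ty":0,"tz":0,"ax":0,"ay":0,"az":0,"fingers":0},{"tx":0,"ty":0,"tz":0,"ax":0,"ay":0,"az":0,"fingers":0},{"tx":0,"ty":0,"tz":0,"ax":0,"ay":0,"az":0,"fingers":0},{"tx":0,"ty":0,"tz":0,"ax":0,"ay":0,"az":0,"fingers":0},{"tx":0,"ty":0,"tz":0,"ax":0,"ay":0,"az":0,"fingers":0}]}}

```text
t: 12.1
position: [0.3999, -0.2518, 0.0199]
eef_rot: [0.117, 0.993, -0.0, 0.003]
force: [0.4, -0.1, -0.3]
grip_width: 0.299
```

Call:
{"api": "arm_command", "payload": {"rows": [{"tx":0,"ty":0,"tz":0.1,"ax":0,"ay":0,"az":0,"fingers":0},{"tx":0,"ty":0,"tz":0.25,"ax":0,"ay":0,"az":0,"fingers":0},{"tx":0,"ty":0,"tz":0.4,"ax":0,"ay":0,"az":0,"fingers":0},{"tx":0.05,"ty":0.02,"tz":0.5,"ax":0,"ay":0,"az":0,"fingers":0},{"tx":0.2,"ty":0.05,"tz":0.5,"ax":0,"ay":0,"az":0,"fingers":0},{"tx":0.35,"ty":0.08,"tz":0.5,"ax":0,"ay":0,"az":0,"fingers":0},{"tx":0.5,"ty":0.12,"tz":0.5,"ax":0,"ay":0,"az":0,"fingers":0},{"tx":0.65,"ty":0.16,"tz":0.5,"ax":0,"ay":0,"az":0,"fingers":0},{"tx":0.75,"ty":0.194,"tz":0.5,"ax":0,"ay":0,"az":0,"fingers":0},{"tx":0.78,"ty":0.194,"tz":0.5,"ax":0,"ay":0,"az":0,"fingers":0},{"tx":0.78,"ty":0.194,"tz":0.5,"ax":0,"ay":0,"az":0,"fingers":0},{"tx":0.78,"ty":0.194,"tz":0.5,"ax":0,"ay":0,"az":0,"fingers":0}]}}

```text
t: 13.6
position: [0.6323, -0.1949, 0.1697]
eef_rot: [0.118, 0.993, -0.0, 0.003]
force: [0.3, 0.5, -1.1]
grip_width: 0.297
```

Call:
{"api": "arm_command", "payload": {"rows": [{"tx":0.006,"ty":0.003,"tz":-0.08,"ax":0,"ay":0,"az":0,"fingers":0},{"tx":0.006,"ty":0.003,"tz":-0.16,"ax":0,"ay":0,"az":0,"fingers":0},{"tx":0.006,"ty":0.003,"tz":-0.2,"ax":0,"ay":0,"az":0,"fingers":0},{"tx":0.006,"ty":0.003,"tz":-0.22,"ax":0,"ay":0,"az":0,"fingers":0},{"tx":0.006,"ty":0.003,"tz":-0.235,"ax":0,"ay":0,"az":0,"fingers":0},{"tx":0.006,"ty":0.003,"tz":-0.25,"ax":0,"ay":0,"az":0,"fingers":0},{"tx":0.006,"ty":0.003,"tz":-0.265,"ax":0,"ay":0,"az":0,"fingers":0},{"tx":0.006,"ty":0.003,"tz":-0.272,"ax":0,"ay":0,"az":0,"fingers":0},{"tx":0.006,"ty":0.003,"tz":-0.272,"ax":0,"ay":0,"az":0,"fingers":0}]}}

```text
t: 14.72
position: [0.634, -0.1939, 0.088]
eef_rot: [0.118, 0.993, -0.0, 0.002]
force: [0.7, -0.2, -0.8]
grip_width: 0.299
```

Call:
{"api": "arm_command", "payload": {"rows": [{"tx":0,"ty":0,"tz":-0.004,"ax":0,"ay":0,"az":0,"fingers":0},{"tx":0,"ty":0,"tz":-0.008,"ax":0,"ay":0,"az":0,"fingers":0},{"tx":0,"ty":0,"tz":-0.01,"ax":0,"ay":0,"az":0,"fingers":0},{"tx":0,"ty":0,"tz":-0.01,"ax":0,"ay":0,"az":0,"fingers":0}]}}

```text
t: 15.22
position: [0.6342, -0.194, 0.086]
eef_rot: [0.118, 0.993, -0.0, 0.003]
force: [-1.8, 0.6, 5.0]
grip_width: 0.297
```

Call:
{"api": "arm_command", "payload": {"rows": [{"tx":0,"ty":0,"tz":0,"ax":0,"ay":0,"az":0,"fingers":0.4},{"tx":0,"ty":0,"tz":0,"ax":0,"ay":0,"az":0,"fingers":0.7},{"tx":0,"ty":0,"tz":0,"ax":0,"ay":0,"az":0,"fingers":0.9},{"tx":0,"ty":0,"tz":0,"ax":0,"ay":0,"az":0,"fingers":0.9},{"tx":0,"ty":0,"tz":0.1,"ax":0,"ay":0,"az":0,"fingers":1},{"tx":0,"ty":0,"tz":0.25,"ax":0,"ay":0,"az":0,"fingers":1},{"tx":0,"ty":0.05,"tz":0.35,"ax":0,"ay":0,"az":0,"fingers":1},{"tx":0.02,"ty":0.25,"tz":0.35,"ax":0,"ay":0,"az":0,"fingers":1},{"tx":0.04,"ty":0.45,"tz":0.35,"ax":0,"ay":0,"az":0,"fingers":1},{"tx":0.05,"ty":0.65,"tz":0.35,"ax":0,"ay":0,"az":0,"fingers":1},{"tx":0.07,"ty":0.85,"tz":0.35,"ax":0,"ay":0,"az":0,"fingers":1},{"tx":0.073,"ty":1,"tz":0.35,"ax":0,"ay":0,"az":0,"fingers":1}]}}

```text
t: 16.73
position: [0.6559, 0.1098, 0.1911]
eef_rot: [0.117, 0.993, 0.0, 0.003]
force: [0.7, -0.0, -0.1]
grip_width: 0.996
```

Call:
{"api": "arm_command", "payload": {"rows": [{"tx":0,"ty":0.3,"tz":0,"ax":0,"ay":0,"az":0,"fingers":1},{"tx":0,"ty":0.3,"tz":0,"ax":0,"ay":0,"az":0,"fingers":1},{"tx":0,"ty":0.3,"tz":0,"ax":0,"ay":0,"az":0,"fingers":1},{"tx":0,"ty":0.3,"tz":0,"ax":0,"ay":0,"az":0,"fingers":1}]}}

```text
t: 17.23
position: [0.6561, 0.1985, 0.1908]
eef_rot: [0.117, 0.993, -0.0, 0.003]
force: [-0.0, -0.6, 0.2]
grip_width: 1.002
```

```bash
cat > m1.py <<'E'
from h import *; from cell import eyes,robot
s=robot.sense(); p=s["position"]; print(p.round(4), s["joint_positions"].round(2))
lids=dict(blue=[.4697,.0915,.014],green=[.656,.183,.014],yellow=[.5455,-.3623,.086],red=[.6335,-.1937,.080])
for n in("top","scene","wrist"):
    f=n=="wrist"; c=eyes.calibration(n); img=eyes.capture(n)
    for k,P in lids.items():
        u=project(c,P,f)[0]
        if f and np.hypot(*(P[:2]-p[:2]))>.1: continue
        print(n,k,fitlid(img,c,k,u,40 if f else 12,f,P[2]).round(4))
E
python3 m1.py; python3 two.py c3 .634 -.194 .08
```

```text
[0.6561 0.1985 0.1908] [-0.31  0.56 -0.04  1.5   0.03  1.08  0.98]
top blue [0.4736 0.069  0.0484]
HSV [ 18  25 208]
top green [0. 0. 0.]
top yellow [ 0.5444 -0.3634  0.0487]
top red [ 0.6291 -0.1926  0.0461]
scene blue [0.4708 0.0916 0.0657]
scene green [0.6559 0.1831 0.0579]
scene yellow [ 0.548  -0.3614  0.0497]
scene red [ 0.6441 -0.1905  0.0502]
wrist green [0.6535 0.1842 0.0573]
[0.6563 0.198  0.1911] [-0.45  0.45  0.02]
```

View pics/c3.png

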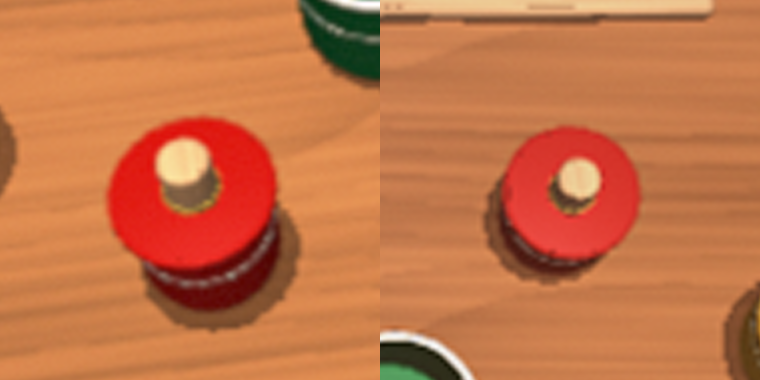

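The red lid sits level and concentric in both crops, with plate centres at (192,193) and (571,193) against an expected 190 and 570. Next is green: descend at (0.655,0.1835) and grip.

Call:
{"api": "arm_command", "payload": {"rows": [{"tx":-0.004,"ty":-0.049,"tz":-0.13,"ax":0,"ay":0,"az":0,"fingers":1},{"tx":-0.004,"ty":-0.049,"tz":-0.28,"ax":0,"ay":0,"az":0,"fingers":1},{"tx":-0.004,"ty":-0.049,"tz":-0.43,"ax":0,"ay":0,"az":0,"fingers":1},{"tx":-0.004,"ty":-0.049,"tz":-0.52,"ax":0,"ay":0,"az":0,"fingers":1},{"tx":-0.004,"ty":-0.049,"tz":-0.56,"ax":0,"ay":0,"az":0,"fingers":1},{"tx":-0.004,"ty":-0.049,"tz":-0.574,"ax":0,"ay":0,"az":0,"fingers":1},{"tx":-0.004,"ty":-0.049,"tz":-0.574,"ax":0,"ay":0,"az":0,"fingers":1},{"tx":-0.004,"ty":-0.049,"tz":-0.574,"ax":0,"ay":0,"az":0,"fingers":1}]}}

```text
t: 18.48
position: [0.6562, 0.1836, 0.0205]
eef_rot: [0.118, 0.993, 0.0, 0.004]
force: [0.5, 0.3, 0.6]
grip_width: 1.0
```

Call:
{"api": "arm_command", "payload": {"rows": [{"tx":0,"ty":0,"tz":0,"ax":0,"ay":0,"az":0,"fingers":0.4},{"tx":0,"ty":0,"tz":0,"ax":0,"ay":0,"az":0,"fingers":0.3},{"tx":0,"ty":0,"tz":0,"ax":0,"ay":0,"az":0,"fingers":0},{"tx":0,"ty":0,"tz":0,"ax":0,"ay":0,"az":0,"fingers":0},{"tx":0,"ty":0,"tz":0,"ax":0,"ay":0,"az":0,"fingers":0},{"tx":0,"ty":0,"tz":0,"ax":0,"ay":0,"az":0,"fingers":0},{"tx":0,"ty":0,"tz":0,"ax":0,"ay":0,"az":0,"fingers":0}]}}

```text
t: 19.35
position: [0.6562, 0.1837, 0.0204]
eef_rot: [0.118, 0.993, 0.0, 0.004]
force: [0.1, 0.5, -0.9]
grip_width: 0.297
```

Call:
{"api": "arm_command", "payload": {"rows": [{"tx":0,"ty":0,"tz":0.1,"ax":0,"ay":0,"az":0,"fingers":0},{"tx":0,"ty":0,"tz":0.25,"ax":0,"ay":0,"az":0,"fingers":0},{"tx":0,"ty":0,"tz":0.4,"ax":0,"ay":0,"az":0,"fingers":0},{"tx":-0.03,"ty":-0.05,"tz":0.5,"ax":0,"ay":0,"az":0,"fingers":0},{"tx":-0.12,"ty":-0.18,"tz":0.5,"ax":0,"ay":0,"az":0,"fingers":0},{"tx":-0.21,"ty":-0.32,"tz":0.5,"ax":0,"ay":0,"az":0,"fingers":0},{"tx":-0.3,"ty":-0.46,"tz":0.5,"ax":0,"ay":0,"az":0,"fingers":0},{"tx":-0.39,"ty":-0.6,"tz":0.5,"ax":0,"ay":0,"az":0,"fingers":0},{"tx":-0.48,"ty":-0.74,"tz":0.5,"ax":0,"ay":0,"az":0,"fingers":0},{"tx":-0.55,"ty":-0.84,"tz":0.5,"ax":0,"ay":0,"az":0,"fingers":0},{"tx":-0.574,"ty":-0.876,"tz":0.5,"ax":0,"ay":0,"az":0,"fingers":0},{"tx":-0.574,"ty":-0.876,"tz":0.5,"ax":0,"ay":0,"az":0,"fingers":0}]}}

```text
t: 20.85
position: [0.4842, -0.0793, 0.1706]
eef_rot: [0.119, 0.993, 0.001, 0.004]
force: [1.0, 0.6, -1.1]
grip_width: 0.295
```

```bash
python3 -c "
from cell import robot; s=robot.sense(); print(s['position'],s['eef_rot'],s['joint_positions'].round(2))"
```

```text
[ 0.48416843 -0.07932454  0.17057331] [1.18554149e-01 9.92938340e-01 5.85839527e-04 4.24548388e-03] [ 0.08  0.25  0.03  2.02 -0.01  0.87  1.45]
```

Call:
{"api": "arm_command", "payload": {"rows": [{"tx":0,"ty":0,"tz":-0.07,"ax":0,"ay":0,"az":0,"fingers":0},{"tx":0,"ty":0,"tz":-0.13,"ax":0,"ay":0,"az":0,"fingers":0},{"tx":0,"ty":0,"tz":-0.17,"ax":0,"ay":0,"az":0,"fingers":0},{"tx":0,"ty":0,"tz":-0.19,"ax":0,"ay":0,"az":0,"fingers":0},{"tx":0,"ty":0,"tz":-0.205,"ax":0,"ay":0,"az":0,"fingers":0},{"tx":0,"ty":0,"tz":-0.22,"ax":0,"ay":0,"az":0,"fingers":0},{"tx":0,"ty":0,"tz":-0.233,"ax":0,"ay":0,"az":0,"fingers":0},{"tx":0,"ty":0,"tz":-0.233,"ax":0,"ay":0,"az":0,"fingers":0},{"tx":0,"ty":0,"tz":-0.233,"ax":0,"ay":0,"az":0,"fingers":0}]}}

```text
t: 21.98
position: [0.4843, -0.0794, 0.1009]
eef_rot: [0.119, 0.993, 0.001, 0.004]
force: [-0.3, -0.0, -0.8]
grip_width: 0.294
```

Call:
{"api": "arm_command", "payload": {"rows": [{"tx":0,"ty":0,"tz":-0.004,"ax":0,"ay":0,"az":0,"fingers":0},{"tx":0,"ty":0,"tz":-0.008,"ax":0,"ay":0,"az":0,"fingers":0},{"tx":0,"ty":0,"tz":-0.01,"ax":0,"ay":0,"az":0,"fingers":0},{"tx":0,"ty":0,"tz":-0.01,"ax":0,"ay":0,"az":0,"fingers":0}]}}

```text
t: 22.48
position: [0.4844, -0.0794, 0.0983]
eef_rot: [0.119, 0.993, 0.001, 0.004]
force: [-1.7, 0.9, 5.1]
grip_width: 0.296
```

Call:
{"api": "arm_command", "payload": {"rows": [{"tx":0,"ty":0,"tz":0,"ax":0,"ay":0,"az":0,"fingers":0.4},{"tx":0,"ty":0,"tz":0,"ax":0,"ay":0,"az":0,"fingers":0.7},{"tx":0,"ty":0,"tz":0,"ax":0,"ay":0,"az":0,"fingers":0.9},{"tx":0,"ty":0,"tz":0,"ax":0,"ay":0,"az":0,"fingers":0.9},{"tx":0,"ty":0,"tz":0.1,"ax":0,"ay":0,"az":0,"fingers":1},{"tx":0,"ty":0,"tz":0.25,"ax":0,"ay":0,"az":0,"fingers":1},{"tx":0,"ty":0.1,"tz":0.3,"ax":0,"ay":0,"az":0,"fingers":1},{"tx":-0.02,"ty":0.25,"tz":0.3,"ax":0,"ay":0,"az":0,"fingers":1},{"tx":-0.04,"ty":0.4,"tz":0.3,"ax":0,"ay":0,"az":0,"fingers":1},{"tx":-0.049,"ty":0.54,"tz":0.3,"ax":0,"ay":0,"az":0,"fingers":1},{"tx":-0.049,"ty":0.57,"tz":0.3,"ax":0,"ay":0,"az":0,"fingers":1},{"tx":-0.049,"ty":0.57,"tz":0.3,"ax":0,"ay":0,"az":0,"fingers":1}]}}

```text
t: 23.98
position: [0.4697, 0.0917, 0.1882]
eef_rot: [0.118, 0.993, 0.0, 0.004]
force: [0.2, -0.0, 1.5]
grip_width: 1.004
```

```bash
sed -i 's/green=\[.656,.183,.014\]/green=[.484,-.079,.092]/' m1.py; python3 m1.py; python3 two.py c4 .484 -.079 .092
```

```text
[0.4697 0.0917 0.1882] [-0.18  0.21 -0.08  2.02  0.03  0.9   1.06]
HSV [ 17  25 212]
top blue [0. 0. 0.]
top green [ 0.4822 -0.079   0.0557]
top yellow [ 0.5445 -0.3633  0.0489]
top red [ 0.6291 -0.1926  0.0461]
scene blue [0.471  0.0915 0.0656]
scene green [ 0.491  -0.079   0.0616]
scene yellow [ 0.5483 -0.3613  0.0497]
scene red [ 0.644  -0.1904  0.0502]
wrist blue [0.4675 0.0925 0.0657]
[0.4698 0.0901 0.1883] [-0.29 -0.31  0.24]
```

View pics/c4.png

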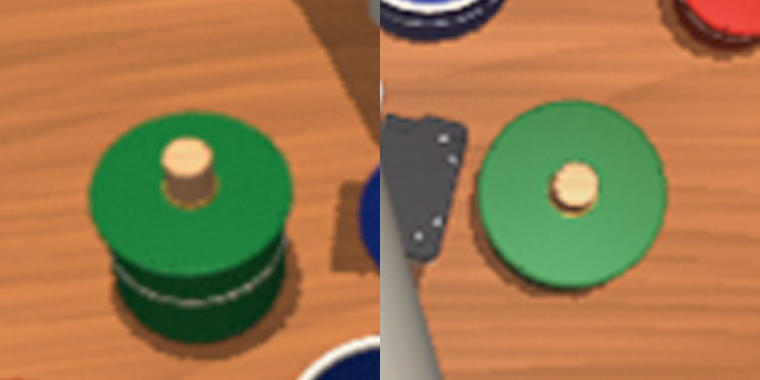

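The green lid is seated and concentric, with its plate at (191,193) and (572,194). Blue is next at (0.469,0.092), and I'm already above it.

Call:
{"api": "arm_command", "payload": {"rows": [{"tx":-0.003,"ty":0.005,"tz":-0.13,"ax":0,"ay":0,"az":0,"fingers":1},{"tx":-0.003,"ty":0.005,"tz":-0.28,"ax":0,"ay":0,"az":0,"fingers":1},{"tx":-0.003,"ty":0.005,"tz":-0.43,"ax":0,"ay":0,"az":0,"fingers":1},{"tx":-0.003,"ty":0.005,"tz":-0.51,"ax":0,"ay":0,"az":0,"fingers":1},{"tx":-0.003,"ty":0.005,"tz":-0.55,"ax":0,"ay":0,"az":0,"fingers":1},{"tx":-0.003,"ty":0.005,"tz":-0.564,"ax":0,"ay":0,"az":0,"fingers":1},{"tx":-0.003,"ty":0.005,"tz":-0.564,"ax":0,"ay":0,"az":0,"fingers":1},{"tx":-0.003,"ty":0.005,"tz":-0.564,"ax":0,"ay":0,"az":0,"fingers":1}]}}

```text
t: 25.22
position: [0.4698, 0.0918, 0.02]
eef_rot: [0.12, 0.993, 0.001, 0.005]
force: [0.9, 0.2, -0.3]
grip_width: 1.006
```

Call:
{"api": "arm_command", "payload": {"rows": [{"tx":0,"ty":0,"tz":0,"ax":0,"ay":0,"az":0,"fingers":0.4},{"tx":0,"ty":0,"tz":0,"ax":0,"ay":0,"az":0,"fingers":0.3},{"tx":0,"ty":0,"tz":0,"ax":0,"ay":0,"az":0,"fingers":0},{"tx":0,"ty":0,"tz":0,"ax":0,"ay":0,"az":0,"fingers":0},{"tx":0,"ty":0,"tz":0,"ax":0,"ay":0,"az":0,"fingers":0},{"tx":0,"ty":0,"tz":0,"ax":0,"ay":0,"az":0,"fingers":0},{"tx":0,"ty":0,"tz":0,"ax":0,"ay":0,"az":0,"fingers":0}]}}

```text
t: 26.1
position: [0.4698, 0.0918, 0.02]
eef_rot: [0.12, 0.993, 0.001, 0.005]
force: [-0.0, 1.0, -0.5]
grip_width: 0.296
```

Call:
{"api": "arm_command", "payload": {"rows": [{"tx":0,"ty":0,"tz":0.1,"ax":0,"ay":0,"az":0,"fingers":0},{"tx":0,"ty":0,"tz":0.25,"ax":0,"ay":0,"az":0,"fingers":0},{"tx":0,"ty":0,"tz":0.4,"ax":0,"ay":0,"az":0,"fingers":0},{"tx":0.04,"ty":-0.01,"tz":0.53,"ax":0,"ay":0,"az":0,"fingers":0},{"tx":0.15,"ty":-0.06,"tz":0.53,"ax":0,"ay":0,"az":0,"fingers":0},{"tx":0.28,"ty":-0.12,"tz":0.53,"ax":0,"ay":0,"az":0,"fingers":0},{"tx":0.41,"ty":-0.18,"tz":0.53,"ax":0,"ay":0,"az":0,"fingers":0},{"tx":0.54,"ty":-0.23,"tz":0.53,"ax":0,"ay":0,"az":0,"fingers":0},{"tx":0.62,"ty":-0.26,"tz":0.53,"ax":0,"ay":0,"az":0,"fingers":0},{"tx":0.64,"ty":-0.269,"tz":0.53,"ax":0,"ay":0,"az":0,"fingers":0},{"tx":0.64,"ty":-0.269,"tz":0.53,"ax":0,"ay":0,"az":0,"fingers":0},{"tx":0.64,"ty":-0.269,"tz":0.53,"ax":0,"ay":0,"az":0,"fingers":0}]}}

```text
t: 27.6
position: [0.6607, 0.012, 0.1788]
eef_rot: [0.119, 0.993, 0.001, 0.005]
force: [-0.1, 0.8, -1.7]
grip_width: 0.295
```

Call:
{"api": "arm_command", "payload": {"rows": [{"tx":0.004,"ty":-0.003,"tz":-0.07,"ax":0,"ay":0,"az":0,"fingers":0},{"tx":0.004,"ty":-0.003,"tz":-0.13,"ax":0,"ay":0,"az":0,"fingers":0},{"tx":0.004,"ty":-0.003,"tz":-0.17,"ax":0,"ay":0,"az":0,"fingers":0},{"tx":0.004,"ty":-0.003,"tz":-0.19,"ax":0,"ay":0,"az":0,"fingers":0},{"tx":0.004,"ty":-0.003,"tz":-0.205,"ax":0,"ay":0,"az":0,"fingers":0},{"tx":0.004,"ty":-0.003,"tz":-0.22,"ax":0,"ay":0,"az":0,"fingers":0},{"tx":0.004,"ty":-0.003,"tz":-0.235,"ax":0,"ay":0,"az":0,"fingers":0},{"tx":0.004,"ty":-0.003,"tz":-0.242,"ax":0,"ay":0,"az":0,"fingers":0},{"tx":0.004,"ty":-0.003,"tz":-0.242,"ax":0,"ay":0,"az":0,"fingers":0}]}}

```text
t: 28.72
position: [0.6618, 0.0111, 0.1061]
eef_rot: [0.119, 0.993, 0.001, 0.005]
force: [-0.1, 0.2, -1.4]
grip_width: 0.298
```

Call:
{"api": "arm_command", "payload": {"rows": [{"tx":0,"ty":0,"tz":-0.004,"ax":0,"ay":0,"az":0,"fingers":0},{"tx":0,"ty":0,"tz":-0.008,"ax":0,"ay":0,"az":0,"fingers":0},{"tx":0,"ty":0,"tz":-0.01,"ax":0,"ay":0,"az":0,"fingers":0},{"tx":0,"ty":0,"tz":-0.01,"ax":0,"ay":0,"az":0,"fingers":0}]}}

```text
t: 29.22
position: [0.662, 0.0111, 0.1041]
eef_rot: [0.119, 0.993, 0.001, 0.005]
force: [-2.3, 0.7, 4.8]
grip_width: 0.3
```

Contact is at 0.1041, against 0.104 predicted. Releasing, rising and retreating towards the free left side.

Call:
{"api": "arm_command", "payload": {"rows": [{"tx":0,"ty":0,"tz":0,"ax":0,"ay":0,"az":0,"fingers":0.4},{"tx":0,"ty":0,"tz":0,"ax":0,"ay":0,"az":0,"fingers":0.7},{"tx":0,"ty":0,"tz":0,"ax":0,"ay":0,"az":0,"fingers":0.9},{"tx":0,"ty":0,"tz":0,"ax":0,"ay":0,"az":0,"fingers":0.9},{"tx":0,"ty":0,"tz":0.1,"ax":0,"ay":0,"az":0,"fingers":1},{"tx":0,"ty":0,"tz":0.25,"ax":0,"ay":0,"az":0,"fingers":1},{"tx":0,"ty":0,"tz":0.4,"ax":0,"ay":0,"az":0,"fingers":1},{"tx":-0.15,"ty":0.15,"tz":0.4,"ax":0,"ay":0,"az":0,"fingers":1},{"tx":-0.3,"ty":0.3,"tz":0.4,"ax":0,"ay":0,"az":0,"fingers":1},{"tx":-0.45,"ty":0.45,"tz":0.4,"ax":0,"ay":0,"az":0,"fingers":1},{"tx":-0.6,"ty":0.6,"tz":0.4,"ax":0,"ay":0,"az":0,"fingers":1},{"tx":-0.75,"ty":0.75,"tz":0.4,"ax":0,"ay":0,"az":0,"fingers":1}]}}

```text
t: 30.72
position: [0.4396, 0.2334, 0.2244]
eef_rot: [0.119, 0.993, 0.001, 0.005]
force: [-0.0, 0.9, 0.3]
grip_width: 0.999
```

Call:
{"api": "arm_command", "payload": {"rows": [{"tx":-0.1,"ty":0.15,"tz":0,"ax":0,"ay":0,"az":0,"fingers":1},{"tx":-0.1,"ty":0.3,"tz":0,"ax":0,"ay":0,"az":0,"fingers":1},{"tx":-0.1,"ty":0.3,"tz":0,"ax":0,"ay":0,"az":0,"fingers":1},{"tx":-0.1,"ty":0.3,"tz":0,"ax":0,"ay":0,"az":0,"fingers":1}]}}

```text
t: 31.22
position: [0.4097, 0.3226, 0.2241]
eef_rot: [0.12, 0.993, 0.001, 0.005]
force: [0.6, 0.4, -0.2]
grip_width: 1.003
```

```bash
sed -i 's/blue=\[.4697,.0915,.014\]/blue=[.6615,.011,.098]/' m1.py; python3 m1.py; python3 two.py c5 .6615 .011 .098
python3 - <<'E'
import cv2,numpy as np; from cell import eyes
o=[cv2.resize(eyes.capture(n)[r:r+220],None,fx=1.35,fy=1.35,interpolation=cv2.INTER_CUBIC) for n,r in(("scene",120),("top",110))]
cv2.imwrite("pics/fin.png",np.vstack(o))
E
```

```text
[0.4097 0.3226 0.2241] [-0.53  0.25 -0.22  1.89  0.07  1.01  0.54]
top blue [0.6597 0.0101 0.0659]
HSV [ 64 112 177]
top green [0. 0. 0.]
top yellow [ 0.5448 -0.3636  0.0494]
top red [ 0.6291 -0.1926  0.0462]
scene blue [0.6706 0.009  0.0717]
scene green [ 0.491  -0.079   0.0615]
scene yellow [ 0.5485 -0.3612  0.0498]
scene red [ 0.6444 -0.1905  0.0503]
[0.4101 0.3222 0.2244] [-0.72  1.15  0.81]
```

View pics/c5.png

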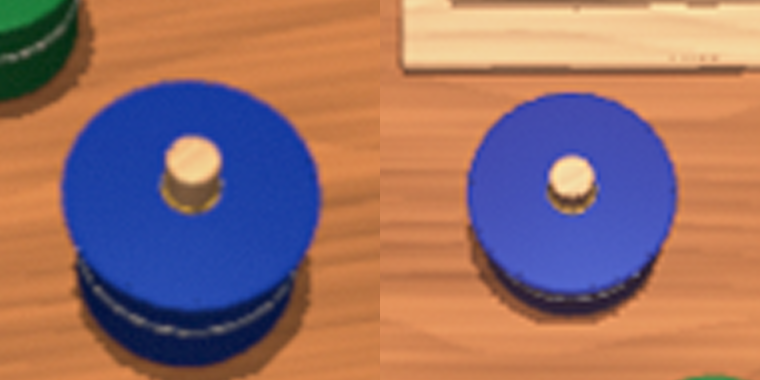

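View pics/fin.png

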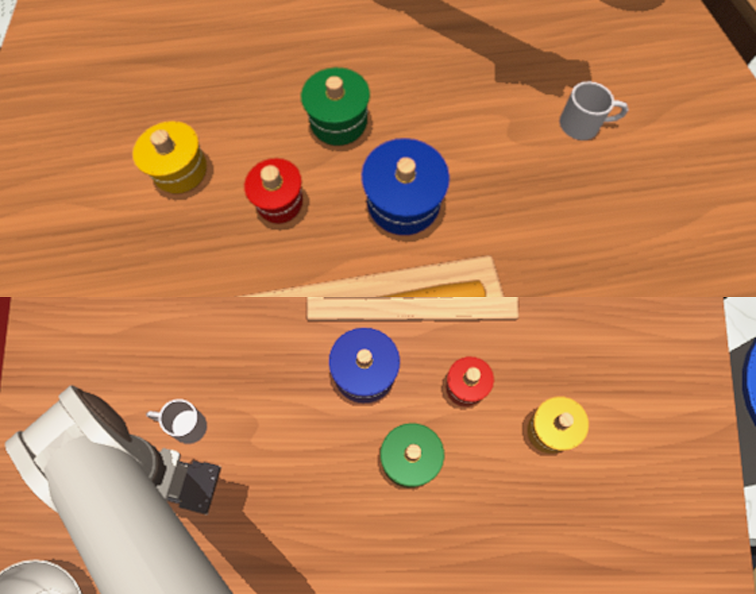

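All four lids sit level and concentric. The mug is still at about (133,199) in the top view, and the arm is clear.

```bash
python3 -c "
from cell import robot; print(robot.hand_in()); s=robot.sense(); print(s['t'],s['force'])"
```

```text
the job is handed in; nothing more can be done
None
the job is handed in; nothing more can be done
```

All four lids are back on the canisters of their own colour, and I handed the job in at about 31 s of the 109 s allowed. The hand-in gives no verdict, so this rests on my own checks.

- **Placing:** I picked each lid up by its knob, lowered it until it touched the rim with about 5 N, then released it. Every contact height came within about 0.2 mm of the value expected for a plate resting on its rim.
- **Position:** In the final pictures every lid sits level and centred, to within about 2–3 mm of its canister's fitted mouth centre. The mug and canisters look unmoved, and the arm is clear of everything.
- **Checks that disagreed:**
  - In the scene camera, the automatic circle fits for the blue, green and red lids came out 7–11 mm off in x. They also gave radii 2–5 mm too large, because the canister wall below is the same colour as the lid.
  - In the top camera, the red lid's fit was about 4 mm off in x, and the last green fit failed to find the lid, although an earlier one had agreed.
  - For blue, green and red I relied on the enlarged crops and the contact heights instead.

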